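# Tip a squared blank into the mitre box and run it up to the length stop

### The job

Get the squared wooden blank into the mitre box for sawing. Stand it upright and square at the box's open end, broad face against the end of the sole and centred between the cheeks, then push high on its outer face so that it tips over the sole's edge and lies flat in the channel, and slide it along until its end is hard against the length stop. Do not lift it in or let it fall over anywhere else, and leave the other things where they are.

Things in the scene. Friction and masses are not known exactly. Their poses are not given: they have to be found in the camera images.
- bench_riser: raised work board on four short legs, fixed: top 290 (x) x 660 (y) mm, 95 mm above the table; all the work is done on it. Origin: table height, under the board's middle; axes as the world. It does not move
- mitre_box: wooden mitre box fixed to the riser: sole 260 long x 142 wide x 18 thick, two cheeks 18 thick with saw kerfs along its full length, tops 78 mm above the riser, inner top edges chamfered; channel 106 mm wide. Origin: riser top, under the sole's middle. x runs along the channel from the open mouth (x = -130, on the robot's left) to the stop, z up. Steel angles stick out 14 mm at the cheeks' feet
- sole_end (a point): middle of the sole's upper edge at the open mouth: x = -130 mm, z = 18 mm in the mitre box's frame; axes as the mitre box
- length_stop: length stop fixed in the channel: dark wooden block 35 long x 100 wide x 58 high on the sole, under a steel strap (top 83 mm above the riser) pinched on the cheeks by two brass thumb screws. Its place along the channel varies. Origin: middle of the block's underside, 18 mm above the riser; axes as the mitre box
- stop_face (a point): middle of the stop block's face that looks to the mouth (17.5 mm to -x of the block's centre, 50.5 mm above the riser); axes as the mitre box
- blank: pale squared wooden blank 65 x 96 x 165 mm, 0.5 to 0.75 kg, standing on end outside the mouth; can be gripped near the top across the 65 mm. Origin: middle of its foot end. x across the 65 mm (at first within 0.3 rad of the channel's x), y along the 96 mm, z from foot to top. Tipped over the sole's end it lies with the foot overhanging about 18 mm, its top end 55 to 85 mm short of the stop
- blank_top (a point): middle of the blank's top end, 165 mm from the foot; this end leads into the channel and must meet the stop
- mallet: carver's mallet of pale wood, 74 mm round and 200 tall, standing on its head on the riser's right end; origin under its middle. To be left alone
- small_cup: small turned wooden cup 48 mm round, 26 tall, on the riser's right end near the front; origin under its middle. To be left alone
- walnut_disc: dark walnut disc 48 mm round, 13 thick, lying at the riser's left front corner; origin under its middle. To be left alone
- sanding_block: sanding block 63 x 112 x 33 on the table behind the riser's left part; origin under its middle. To be left alone
- marking_gauge: marking gauge (wooden stem 200 mm long through a dark fence block, 63 tall) on the table near its front edge, left of the riser; origin under its middle. To be left alone

How it is judged:
On the way, in this order (a step that is already met when the one before it is completed fails the run):
1. the blank stands upright and square at the mouth, its broad face within 10 mm of the sole's end and its middle within 15 mm of the channel's middle (angle between blank's own z axis and vertical below 0.1 rad and x of blank in the frame of mitre_box between -0.1725 and -0.155 m and angle between the x axis of blank and the x axis of mitre_box, either way round below 0.15 rad and y of blank in the frame of mitre_box between -0.015 and 0.015 m), for 0.2 s.
2. the blank is tipped over the sole's end and lies flat on its broad face in the channel (angle between blank's own z axis and vertical between 1.5 and 1.64 rad and angle between the z axis of blank and the x axis of mitre_box, either way round below 0.08 rad and z of blank_top in the frame of mitre_box between 0.044 and 0.057 m and z of blank in the frame of mitre_box between 0.044 and 0.057 m and y of blank_top in the frame of mitre_box between -0.009 and 0.009 m), for 0.2 s.
3. the blank's leading end is against the length stop (all of step 2 and x of blank_top in the frame of stop_face above -0.0035 m), for 0.2 s.
At the end, for the whole second after the job is handed in: the blank lies flat on its broad face on the sole between the cheeks (within 0.07 rad of level, 0.08 rad of the channel's line, 9 mm of its middle), its leading top end within 3.5 mm of the length stop, at rest (all of step 3 and linear speed of blank below 0.01 m/s); the robot touches nothing.
It fails at once if the blank falls or is carried tilted (over 0.5 rad) elsewhere: foot middle over 70 mm outside the mouth or over 90 mm high (angle between blank's own z axis and vertical above 0.5 rad and (x of blank in the frame of mitre_box below -0.2 m or z of blank in the frame of mitre_box above 0.09 m)).
It fails at once if the mallet, sanding block, cup, disc or gauge is shifted by more than 30 mm (distance of any of mallet, small_cup, walnut_disc, sanding_block, marking_gauge from where it was at the start of the episode above 0.03 m).
It also fails if it takes over 50 s, if anything falls off the work surface, if the arm or the gripper's body presses on something with over 40 N, if the wrist force passes 120 N, or if a joint passes its speed limit or range.

### The arm

A 6-joint arm with a two-finger parallel gripper is mounted at the origin on a cart in front of the work surface, level with it; the furniture and walls round the work are solid. World frame = base frame: x ahead of the robot, y to its left, z up, the work surface at z = 0. Lengths are in m, angles in rad, forces in N, time in s.
With the tool pointing down it reaches from about 0.375 to 0.9 m from the base axis. Payload 3.1 kg.
Tool frame: the origin (TCP) lies at the very end of the fingers, on their centre line; the grasp point (between the pads) lies 19 mm behind it; z points along the fingers, y is the line along which they close (so a half turn about z gives the same grasp; the last joint's range is limited). The gripper opens to 87 mm and grips with 3 to 60 N. Pads are 19 mm wide; open, the fingers measure 117 mm over their backs; the gripper's body (75 mm by 190 mm) begins 51 mm behind the grasp point.
Start: joints at [1.085, 0.527, 1.433, -0, 1.181, -0.178], TCP at [0.189, 0.596, 0.184] pointing down, gripper open.
Joint ranges: [-3.08, 3.08], [-0.75, 2.2], [0.22, 2.44], [-1.43, 4.57], [0, 2.65], [-2.85, 2.85]. Speed limits (rad/s): [2.79, 2.79, 3.14, 3.14, 3.14, 3.14].

### API

Orientations are given as a unit quaternion [x, y, z, w].
In Python, from rig import status, viewer, robot gives the robot as it stands.
- The arm moves only by the tool arm_command, never from a script. Its arguments are lists of equal length, an entry for each row: "delta_rot": the turn, a rotation vector about the tool's x, y, z in degrees, a list of three; "delta_pos": the shift along the tool's x, y, z in m, a list of three; "gripper": the closure, from -1 (fully open) to 1 (shut). In form: {"delta_rot": [[rx, ry, rz], ...], "delta_pos": [[dx, dy, dz], ...], "gripper": [gripper, ...]}. A call has 1 to 12 rows; each row is the pose to reach, as a shift and turn from the pose commanded when the call began, along the tool's axes at that moment; what a row does not reach only later rows make up. A row lasts 1/12 s, in which the tool goes at most 41.7 mm and 7.16 degrees, less where a joint would pass 70% of its speed; a pose out of reach is approached as far as the arm can. A call with a gripper value outside its range is refused whole. The fingers move at their own pace and stop on an object; "grip_force" is the grip in N (left out, the last holds). Time passes only in rows, so rows that repeat a pose let the fingers close. It gives the time, the measured TCP pose, the force, the opening and the grip force at its end, in the units of the state.
- status.get_obs(): the state, without advancing time (a new reading comes with each control period).
- viewer.camera(name): name is "side" or "top"; returns a dict with "pixels" (420x560x3 uint8, blue, green, red), "fx", "fy", "cx", "cy" (pixels), "pose" (4x4, takes a point from camera to world coordinates). Camera axes: x right, y down, z forward; pixel columns grow to the right and rows downward; lengths in m; the calibration is good to about 2 mm. A picture is of the moment at which its call begins. There is no depth.
- robot.hand_in(): hands the job in; it is judged then, once.
The state is a dict: "time": time; "q": joint angles; "joint_velocities": joint speeds; "joint_torque": joint torques, N m; "position": TCP position; "tool_rot": TCP orientation; "ft_force": force on the tool from outside, world axes, zero at the start; "moment": the same for the moment, N m; "grip_width": finger opening in m; "grip_force": force on a finger pad.
Only numpy, scipy, OpenCV 4.12 (cv2) and the standard library are available. Lean on these libraries where they do the work, as an engineer would, in place of code of your own. Each camera call takes 0.05 s, during which the arm holds its last target. There are 200 camera calls.

## Working session

There is one attempt and no reset: what is moved stays moved. The work goes in short steps, Python scripts to look and compute and a tool call to move; the robot and the scene stay as the last step left them, time stands still between calls to the robot, and variables do not carry over. Pictures are saved under pics/ and viewed, at most 12 in all, crops included, and the job is handed in when it is done.

Besides the shell and the picture viewer there is one more tool, called after "Emit:" as name(argument=value, ...) on one line, values as JSON. arm_command: Moves the arm, as the interface text tells. Its arguments: {"type":"object","properties":{"delta_rot":{"type":"array","items":{"type":"array","items":{"type":"number"}}},"delta_pos":{"type":"array","items":{"type":"array","items":{"type":"number"}}},"gripper":{"type":"array","items":{"type":"number"}},"grip_force":{"type":"number"}},"required":["delta_rot","delta_pos","gripper"]}

```bash
mkdir -p pics; ls; python3 - <<'E'
from rig import status, viewer, robot
import cv2, numpy as np
np.set_printoptions(precision=4,suppress=True)
o=status.get_obs(); print({k:np.round(v,4).tolist() for k,v in o.items()})
for n in ["side","top"]:
    c=viewer.camera(n); cv2.imwrite(f"pics/{n}0.png",c["pixels"]); print(n,c["fx"],c["fy"],c["cx"],c["cy"]);print(c["pose"])
E
```

```text
pics
{'time': 0.0, 'q': [1.0845, 0.5285, 1.4339, -0.0, 1.1814, -0.1785], 'joint_velocities': [0.0002, 0.0011, -0.0004, -0.0004, 0.0019, 0.0012], 'joint_torque': [0.0005, -44.0043, -17.6593, 0.0632, 0.0585, -0.0002], 'position': [0.1889, 0.5949, 0.1832], 'tool_rot': [0.1533, 0.9882, -0.001, -0.0004], 'ft_force': [-0.1726, -0.1117, -0.4876], 'moment': [0.0134, 0.0065, 0.0261], 'grip_force': 0.0, 'grip_width': 0.087}
side 394.4296765218617 394.4296765218617 274.70703883271614 206.0665890095579
[[ 0.9997  0.0238  0.0097  0.5651]
 [ 0.0001 -0.3808  0.9247 -1.2954]
 [ 0.0257 -0.9244 -0.3806  0.6772]
 [ 0.      0.      0.      1.    ]]
top 422.58476592379446 422.58476592379446 277.7330815905389 206.5026498360605
[[ 0.0116 -0.9892  0.1462  0.412 ]
 [-0.9999 -0.0109  0.0052 -0.0078]
 [-0.0035 -0.1462 -0.9892  1.2998]
 [ 0.      0.      0.      1.    ]]
```

View pics/side0.png

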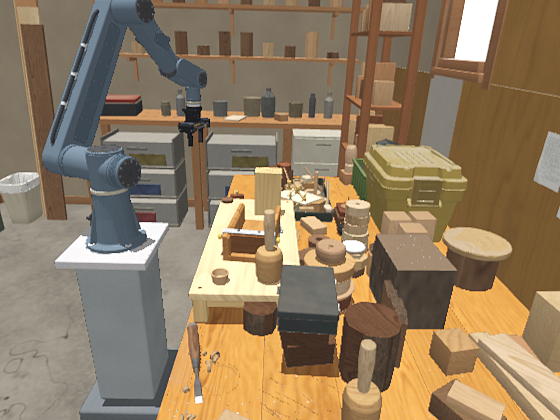

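View pics/top0.png

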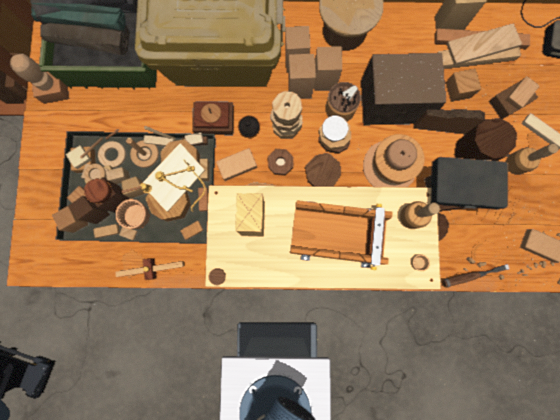

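The side view shows the blank at about (268,190) and the mitre box at (240,235). In the top view the blank's top is at about (249,212), the box spans (291-390, 202-268) and the stop strap is near column 378. I'll enlarge the top view.

```bash
python3 - <<'E'
import cv2
a=cv2.imread("pics/top0.png")[180:295,203:403]; cv2.imwrite("pics/c1.png",cv2.resize(a,None,fx=4,fy=4,interpolation=cv2.INTER_CUBIC))
E
```

```text
(no output)
```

View pics/c1.png

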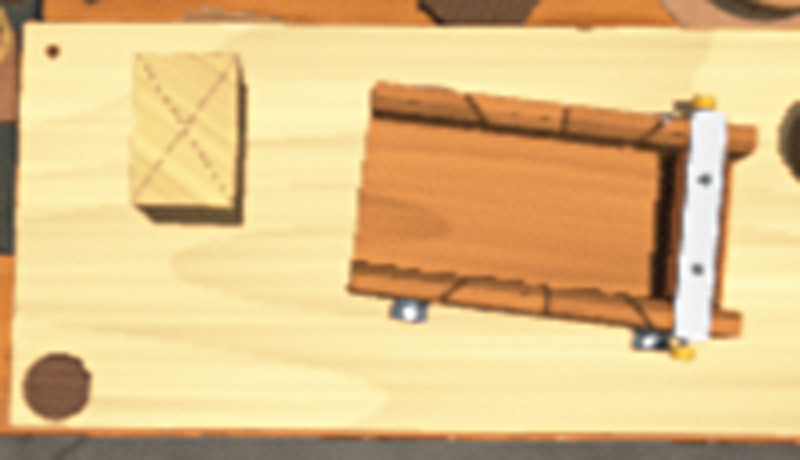

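```bash
cat > h.py <<'E'
import numpy as np
from rig import status, viewer, robot
from scipy.spatial.transform import Rotation as R
np.set_printoptions(precision=4,suppress=True)
def ray(c,u,v,z):
    P=c["pose"]; d=P[:3,:3]@[(u-c["cx"])/c["fx"],(v-c["cy"])/c["fy"],1]
    return P[:3,3]+d*(z-P[2,3])/d[2]
def proj(c,p):
    P=c["pose"]; q=(np.asarray(p)-P[:3,3])@P[:3,:3]
    return np.stack([q[...,0]/q[...,2]*c["fx"]+c["cx"],q[...,1]/q[...,2]*c["fy"]+c["cy"]],-1)
E
python3 - <<'E'
from h import *
c=viewer.camera("top")
f=lambda u,v,z:ray(c,203+u/4-.4,180+v/4-.4,z)
print("blank");B=np.array([f(*p,.26) for p in [(136,53),(240,54),(238,208),(130,205)]]);print(B,B.mean(0), [np.linalg.norm(B[i]-B[i-1]) for i in range(4)])
e=B[1]-B[0]+B[2]-B[3];print("xdir yaw",np.arctan2(e[1],e[0]));e=B[0]-B[3]+B[1]-B[2];print("long",np.arctan2(e[1],e[0]))
print("box")
T=np.array([f(*p,.173) for p in [(373,84),(756,128),(742,335),(348,290)]]);print(T,T.mean(0),[np.linalg.norm(T[i]-T[i-1]) for i in range(4)])
e=T[1]-T[0]+T[2]-T[3];print("yaw",np.arctan2(e[1],e[0]));e=T[0]-T[3];print("mouth",np.arctan2(e[1],e[0]))
print("strap",[f(*p,.178) for p in [(692,110),(725,110),(675,338),(710,340)]])
print("sole mouth",[f(*p,.113) for p in [(370,122),(357,262)]])
print("riser",[f(*p,.095) for p in [(20,24),(12,432)]],"disc",f(57,385,.108))
E
```

```text
blank
[[0.599  0.1009 0.26  ]
 [0.599  0.0359 0.26  ]
 [0.5026 0.0355 0.26  ]
 [0.5037 0.1021 0.26  ]] [0.5511 0.0686 0.26  ] [np.float64(0.09525138629215801), np.float64(0.06501698774455364), np.float64(0.09642382473604998), np.float64(0.06665793306271557)]
xdir yaw -1.5786174206366121
long -0.004486757819880248
box
[[ 0.5951 -0.0506  0.173 ]
 [ 0.568  -0.3081  0.173 ]
 [ 0.43   -0.295   0.173 ]
 [ 0.4565 -0.0348  0.173 ]] [ 0.5124 -0.1721  0.173 ] [np.float64(0.13947369757218522), np.float64(0.2589039316902192), np.float64(0.13864934811108148), np.float64(0.2616127428512858)]
yaw -1.6741693719257242
mouth -0.11385006940686912
strap [array([ 0.579 , -0.2642,  0.178 ]), array([ 0.5792, -0.2863,  0.178 ]), array([ 0.4274, -0.2497,  0.178 ]), array([ 0.4264, -0.2727,  0.178 ])]
sole mouth [array([ 0.5776, -0.0509,  0.113 ]), array([ 0.4785, -0.0424,  0.113 ])]
riser [array([0.6491, 0.203 , 0.095 ]), array([0.3579, 0.1981, 0.095 ])] disc [0.391  0.1657 0.108 ]
```

The sizes measured match the ones given, so I'll use these poses. In the box frame the blank sits at about (-243, 14) mm and its yaw is off by about 5.6°.

```bash
cat >> h.py <<'E'
BO=np.array([.5124,-.1721,.095]); BY=-1.676
BR=R.from_euler('z',BY).as_matrix()
def b2w(p): return BO+BR@np.array(p)
def w2b(p): return BR.T@(np.array(p)-BO)
def plan(*wps):
    """each (xyz world, yaw of tool y in rad, tool down)"""
    o=status.get_obs(); T=R.from_quat(o["tool_rot"]); M=T.as_matrix()
    for p,y in wps:
        ty=np.array([np.cos(y),np.sin(y),0]); tz=np.array([0,0,-1.]); G=np.stack([np.cross(ty,tz),ty,tz],1)
        print("pos",np.round(M.T@(np.array(p)-o["position"]),4).tolist(),"rot",np.round((T.inv()*R.from_matrix(G)).as_rotvec(degrees=True),2).tolist())
E
python3 - <<'E'
from h import *
y=np.pi-1.578
plan(([.189,.595,.33],y),([.551,.0686,.33],y))
E
```

```text
pos [0.0001, -0.0003, -0.1466] rot [-0.09, -0.03, -17.22]
pos [-0.5044, -0.3923, -0.1461] rot [-0.09, -0.03, -17.22]
```

Emit:
arm_command(delta_rot=[[0,0,-6],[0,0,-12],[-0.1,0,-17.2],[-0.1,0,-17.2],[-0.1,0,-17.2],[-0.1,0,-17.2],[-0.1,0,-17.2],[-0.1,0,-17.2],[-0.1,0,-17.2],[-0.1,0,-17.2],[-0.1,0,-17.2],[-0.1,0,-17.2]], delta_pos=[[0,0,-0.04],[0,0,-0.08],[0,0,-0.12],[0,0,-0.146],[-0.504,-0.392,-0.146],[-0.504,-0.392,-0.146],[-0.504,-0.392,-0.146],[-0.504,-0.392,-0.146],[-0.504,-0.392,-0.146],[-0.504,-0.392,-0.146],[-0.504,-0.392,-0.146],[-0.504,-0.392,-0.146]], gripper=[-1,-1,-1,-1,-1,-1,-1,-1,-1,-1,-1,-1], grip_force=25)

```text
time: 1.15
position: [0.3785, 0.319, 0.33]
tool_rot: [0.004, 1.0, 0.001, 0.0]
ft_force: [0.2, 1.3, -0.4]
grip_width: 0.0876
grip_force: 0.0
```

```bash
python3 - <<'E'
from h import *
print(status.get_obs()["position"]);y=np.pi-1.578
plan(([.551,.0686,.33],y),)
E
```

```text
[0.3785 0.319  0.33  ]
pos [-0.1743, -0.2492, -0.0004] rot [0.09, 0.0, -0.0]
```

Emit:
arm_command(delta_rot=[[0,0,0],[0,0,0],[0,0,0],[0,0,0],[0,0,0],[0,0,0],[0,0,0],[0,0,0],[0,0,0],[0,0,0],[0,0,0],[0,0,0]], delta_pos=[[-0.174,-0.249,0],[-0.174,-0.249,0],[-0.174,-0.249,0],[-0.174,-0.249,0],[-0.174,-0.249,0],[-0.174,-0.249,0],[-0.174,-0.249,0],[-0.174,-0.249,0],[-0.174,-0.249,0],[-0.174,-0.249,0],[-0.174,-0.249,0],[-0.174,-0.249,0]], gripper=[-1,-1,-1,-1,-1,-1,-1,-1,-1,-1,-1,-1])

```text
time: 2.15
position: [0.5491, 0.0721, 0.3298]
tool_rot: [0.003, 1.0, 0.001, -0.0]
ft_force: [0.3, -0.5, -0.6]
grip_width: 0.0866
grip_force: 0.0
```

```bash
python3 - <<'E'
from h import *
import cv2
print(status.get_obs()["position"]);y=np.pi-1.578
plan(([.551,.0686,.33],y),([.551,.0686,.222],y))
c=viewer.camera("side"); a=c["pixels"][130:270,180:330]; cv2.imwrite("pics/c2.png",cv2.resize(a,None,fx=4,fy=4,interpolation=cv2.INTER_CUBIC))
for n,p in [("bl",[x,.0686+s*.0325,z]) for n in [0] for x in [.503] for s in (-1,1) for z in (.095,.26)]: pass
q=np.array([[x,.0686+s*.0325,z] for x in (.503,.599) for s in (-1,1) for z in (.095,.26)])
print((proj(c,q)-[180,130])*4)
E
```

```text
[0.5491 0.0721 0.3298]
pos [-0.002, -0.0035, -0.0002] rot [0.13, -0.02, 0.09]
pos [-0.002, -0.0037, 0.1078] rot [0.13, -0.02, 0.09]
[[295.1795 336.5236]
 [296.214  164.7836]
 [298.5074 309.4208]
 [299.6432 143.6278]
 [399.4319 338.9821]
 [405.1753 167.4686]
 [398.617  311.7984]
 [404.087  146.2152]]
```

View pics/c2.png

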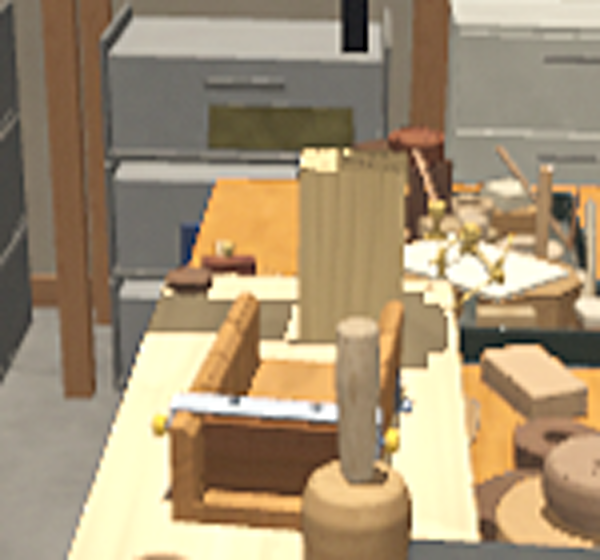

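The side view agrees with the estimate to about 1 px: blank top edge at y≈167 in the crop, foot at (300,340). I'll descend now.

Emit:
arm_command(delta_rot=[[0,0,0],[0,0,0],[0,0,0],[0,0,0],[0,0,0],[0,0,0]], delta_pos=[[0,0,0.01],[0,0,0.03],[0,0,0.055],[0,0,0.085],[0,0,0.108],[0,0,0.108]], gripper=[-1,-1,-1,-1,-1,-1])

```text
time: 2.7
position: [0.5455, 0.0719, 0.2166]
tool_rot: [0.003, 1.0, 0.001, -0.006]
ft_force: [-0.6, 0.5, -0.8]
grip_width: 0.0872
grip_force: 0.0
```

Emit:
arm_command(delta_rot=[[0,0,0],[0,0,0],[0,0,0],[0,0,0],[0,0,0],[0,0,0],[0,0,0],[0,0,0]], delta_pos=[[0,0,0],[0,0,0],[0,0,0],[0,0,0],[0,0,0],[0,0,0],[0,0,0],[0,0,0]], gripper=[0,0.3,0.5,0.5,0.5,0.5,0.5,0.5])

```text
time: 3.37
position: [0.5503, 0.0706, 0.2221]
tool_rot: [0.004, 1.0, 0.001, 0.0]
ft_force: [-0.9, -2.5, 3.5]
grip_width: 0.0415
grip_force: 2.3
```

```bash
python3 - <<'E'
from h import *
o=status.get_obs();print(o["position"],w2b(o["position"]),w2b([.551,.0686,.26]),R.from_quat(o["tool_rot"]).as_matrix())
for x in (-.166,): print(b2w([x,0,0]))
E
```

```text
[0.5503 0.0706 0.2221] [-0.2454  0.0122  0.1271] [-0.2434  0.0131  0.165 ] [[-1.      0.0076  0.0008]
 [ 0.0076  1.      0.0015]
 [-0.0008  0.0015 -1.    ]]
[ 0.5298 -0.007   0.095 ]
```

The 41 mm opening is unexpected, so I'll look before moving.

```bash
python3 - <<'E'
from h import *
import cv2
o=status.get_obs();print(o["grip_width"],o["grip_force"],o["ft_force"])
c=viewer.camera("side"); a=c["pixels"][130:230,210:310]; b=viewer.camera("top")["pixels"][170:270,210:310]
cv2.imwrite("pics/c3.png",cv2.resize(np.hstack([a,b]),None,fx=4,fy=4,interpolation=cv2.INTER_CUBIC))
print(status.get_obs()["grip_width"])
E
```

```text
0.04152330073662659 2.312407409772277 [-0.9112 -2.4661  3.4684]
0.03373736276425846
```

View pics/c3.png

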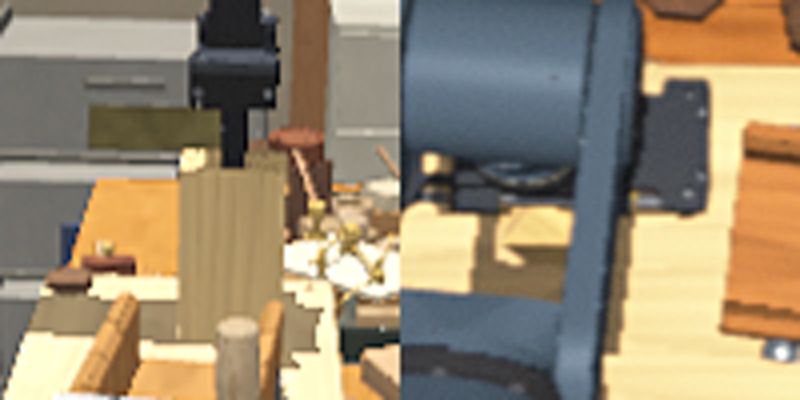

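```bash
python3 - <<'E'
from h import *
c=viewer.camera("side");t=viewer.camera("top")
o=status.get_obs();p=np.array(o["position"]);print(p,o["q"],o["grip_width"])
for d in ([0,0,0],[0,0,.07],[0,-.095,.07],[0,.095,.07],[0.0375,-.095,.07],[-.0375,-.095,.07]): print(d,(proj(c,p+d)-[210,130])*4,(proj(t,p+d)-[210,170])*4+[400,0])
E
```

```text
[0.5509 0.0688 0.2237] [-0.0756  0.3868  1.5638 -0.0024  1.1886 -1.6384] 0.026756023623874865
[0, 0, 0] [230.4272 193.5664] [560.0131 175.7471]
[0, 0, 0.07] [231.9065 118.9277] [552.0412 160.7449]
[0, -0.095, 0.07] [230.1085 149.842 ] [710.1104 162.4779]
[0, 0.095, 0.07] [233.4933  91.6461] [394.1252 159.0136]
[0.0375, -0.095, 0.07] [274.9302 150.951 ] [710.6174 100.9726]
[-0.0375, -0.095, 0.07] [185.262  148.7324] [709.5979 224.6508]
```

```bash
python3 - <<'E'
from h import *
c=viewer.camera("side");c={k:np.array(v) for k,v in c.items()}
for p in ([.549,.014,.33],[.549,.028,.33],[.549,.116,.33],[.549,.072,.33],[.549,.014,.37],[.549,.014,.38]): print(p,(proj(c,p)-[180,130])*4)
o=status.get_obs();print(o["grip_width"],o["position"])
import cv2
c=viewer.camera("side"); a=c["pixels"][80:200,200:340]
cv2.imwrite("pics/c4.png",cv2.resize(a,None,fx=5,fy=5,interpolation=cv2.INTER_CUBIC))
E
```

```text
[0.549, 0.014, 0.33] [349.4902  95.0828]
[0.549, 0.028, 0.33] [349.7712  90.8765]
[0.549, 0.116, 0.33] [351.4214  66.1722]
[0.549, 0.072, 0.33] [350.6203  78.1644]
[0.549, 0.014, 0.37] [350.3756  48.7396]
[0.549, 0.014, 0.38] [350.6002  36.9873]
0.024914979062075696 [0.5509 0.0688 0.2239]
```

View pics/c4.png

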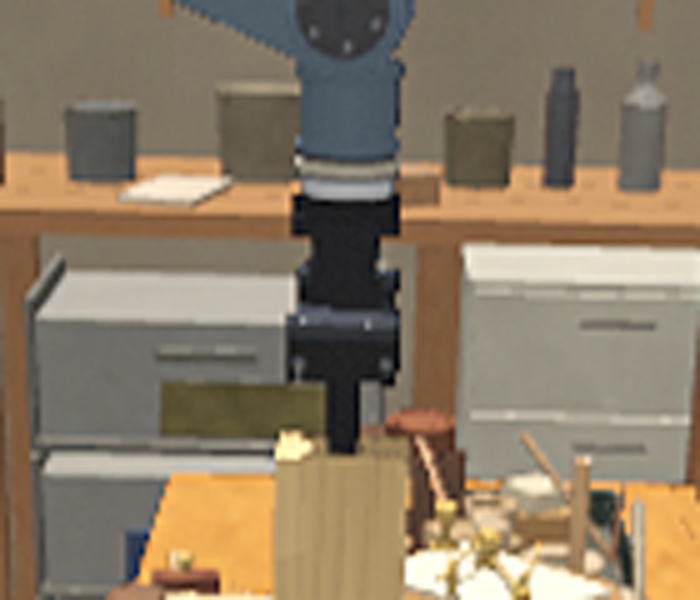

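The finger tips show on top of the blank: c4 tip at (345,452), full-frame (269,170). In c2 the tip is also about 45 crop px higher than its reading projects to. So the TCP z reading is about 38 mm below the true tip, while x and y agree. I'll correct for this by raising, opening and descending 38 mm further.

Emit:
arm_command(delta_rot=[[0,0,0],[0,0,0],[0,0,0],[0,0,0],[0,0,0],[0,0,0],[0,0,0],[0,0,0],[0,0,0],[0,0,0]], delta_pos=[[0,0,-0.02],[0,0,-0.03],[0,0,-0.03],[0,0,-0.03],[0,0,-0.03],[0,0,-0.03],[0,0,-0.03],[0,0,-0.03],[0,0,-0.03],[0,0,-0.03]], gripper=[-1,-1,-1,-1,-1,-1,-1,-1,-1,-1])

```text
time: 4.5
position: [0.5501, 0.0707, 0.2515]
tool_rot: [0.004, 1.0, 0.001, -0.0]
ft_force: [-0.4, 0.8, 0.8]
grip_width: 0.0818
grip_force: 0.0
```

```bash
python3 - <<'E'
from h import *
import cv2
o=status.get_obs();p=np.array(o["position"]);print(p,o["grip_width"],o["ft_force"])
c=viewer.camera("side");t=viewer.camera("top")
cv2.imwrite("pics/c5.png",cv2.resize(np.hstack([c["pixels"][110:210,210:310],t["pixels"][170:270,210:310]]),None,fx=4,fy=4,interpolation=cv2.INTER_CUBIC))
for d in ([0,-.0585,.038],[0,-.0435,.038],[0,-.0435,0],[0,.0585,.038]): print(d,(proj(c,p+d)-[210,110])*4,(proj(t,p+d)-[210,170])*4+[400,0])
E
```

```text
[0.5501 0.0707 0.2515] 0.08175902723589351 [-0.4183  0.7842  0.7579]
[0, -0.0585, 0.038] [229.851  221.5877] [646.3202 164.0352]
[0, -0.0435, 0.038] [230.1451 216.6587] [621.461  163.7625]
[0, -0.0435, 0] [229.332  258.4268] [623.4344 172.0134]
[0, 0.0585, 0.038] [231.9976 185.6172] [452.5191 161.9091]
```

View pics/c5.png

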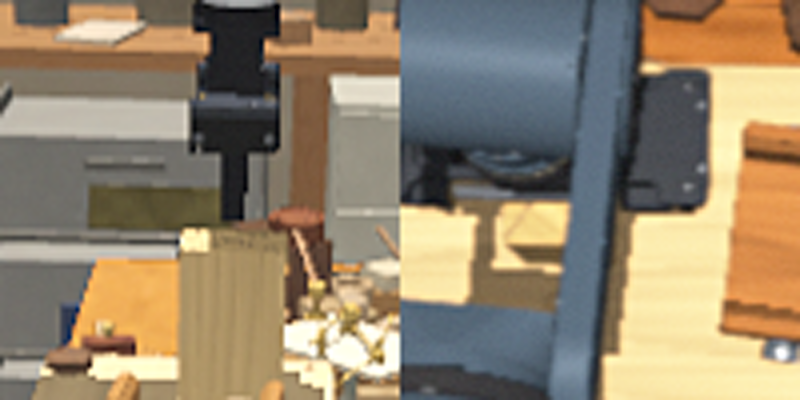

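The tip shows at crop (234,221), which confirms the ~38-40 mm offset, and the fingers straddle the blank. I'll descend about 70 mm and grip.

Emit:
arm_command(delta_rot=[[0,0,0],[0,0,0],[0,0,0],[0,0,0],[0,0,0],[0,0,0],[0,0,0]], delta_pos=[[0,0,0.01],[0,0,0.02],[0,0,0.03],[0,0,0.04],[0,0,0.055],[0,0,0.07],[0,0,0.07]], gripper=[-1,-1,-1,-1,-1,-1,-1])

```text
time: 5.18
position: [0.5473, 0.071, 0.1779]
tool_rot: [0.004, 1.0, 0.001, -0.004]
ft_force: [-0.3, 0.3, 0.2]
grip_width: 0.0869
grip_force: 0.0
```

Emit:
arm_command(delta_rot=[[0,0,0],[0,0,0],[0,0,0],[0,0,0],[0,0,0],[0,0,0]], delta_pos=[[0,0,0],[0,0,0],[0,0,0],[0,0,0],[0,0,0],[0,0,0]], gripper=[-0.6,-0.3,0,0,0,0])

```text
time: 5.68
position: [0.551, 0.0703, 0.1827]
tool_rot: [0.004, 1.0, 0.0, 0.001]
ft_force: [0.9, -1.2, 2.0]
grip_width: 0.0651
grip_force: 24.9
```

```bash
python3 - <<'E'
from h import *
o=status.get_obs();p=np.array(o["position"]);print(p,o["grip_width"],o["ft_force"])
y=np.pi+BY
q=b2w([-.166,0,0]); z=p[2]; L=np.array([*q[:2],z+.003])
print("bl yaw target",y,w2b(p))
plan(([p[0],p[1],z+.003],y),(L,y),([*q[:2],z],y))
E
```

```text
[0.551  0.0703 0.1827] 0.0651413447505206 [ 0.8657 -1.1942  2.0107]
bl yaw target 1.4655926535897932 [-0.2451  0.0129  0.0877]
pos [-0.0, 0.0, -0.003] rot [0.05, 0.13, 5.6]
pos [0.0206, -0.0775, -0.0031] rot [0.05, 0.13, 5.6]
pos [0.0206, -0.0775, -0.0001] rot [0.05, 0.13, 5.6]
```

The blank is gripped at 65.1 mm. I'll lift it 4 mm, turn it square, carry it to the mouth and set it down.

Emit:
arm_command(delta_rot=[[0,0,0],[0,0,0],[0,0,1],[0,0,2],[0,0,3.5],[0,0,5],[0,0.1,5.6],[0,0.1,5.6],[0,0.1,5.6],[0,0.1,5.6]], delta_pos=[[0,0,-0.003],[0,0,-0.005],[0.003,-0.01,-0.005],[0.006,-0.022,-0.005],[0.01,-0.037,-0.005],[0.014,-0.052,-0.005],[0.018,-0.066,-0.005],[0.0205,-0.0775,-0.005],[0.0205,-0.0775,-0.005],[0.0205,-0.0775,-0.005]], gripper=[0,0,0,0,0,0,0,0,0,0])

```text
time: 6.52
position: [0.5288, -0.0074, 0.1864]
tool_rot: [0.054, 0.999, 0.001, -0.001]
ft_force: [0.0, -0.4, -5.8]
grip_width: 0.0647
grip_force: 24.9
```

Emit:
arm_command(delta_rot=[[0,0,0],[0,0,0],[0,0,0],[0,0,0],[0,0,0]], delta_pos=[[0,0,0.001],[0,0,0.002],[0,0,0.004],[0,0,0.005],[0,0,0.005]], gripper=[0,0,0,0,0])

```text
time: 6.93
position: [0.5293, -0.0061, 0.1827]
tool_rot: [0.052, 0.999, 0.001, -0.0]
ft_force: [-2.5, -0.3, 2.1]
grip_width: 0.0646
grip_force: 24.9
```

```bash
python3 - <<'E'
from h import *
import cv2
o=status.get_obs();p=np.array(o["position"]);print(p,o["grip_width"],o["ft_force"],w2b(p),R.from_quat(o["tool_rot"]).as_rotvec())
c=viewer.camera("side");t=viewer.camera("top")
cv2.imwrite("pics/c6.png",cv2.resize(np.hstack([c["pixels"][150:270,210:310],t["pixels"][180:300,250:350]]),None,fx=4,fy=4,interpolation=cv2.INTER_CUBIC))
E
```

```text
[ 0.5293 -0.0061  0.1827] 0.06456130835780455 [-2.4755 -0.2575  2.1236] [-0.1669 -0.0006  0.0877] [-0.1636 -3.1364 -0.0024]
```

View pics/c6.png

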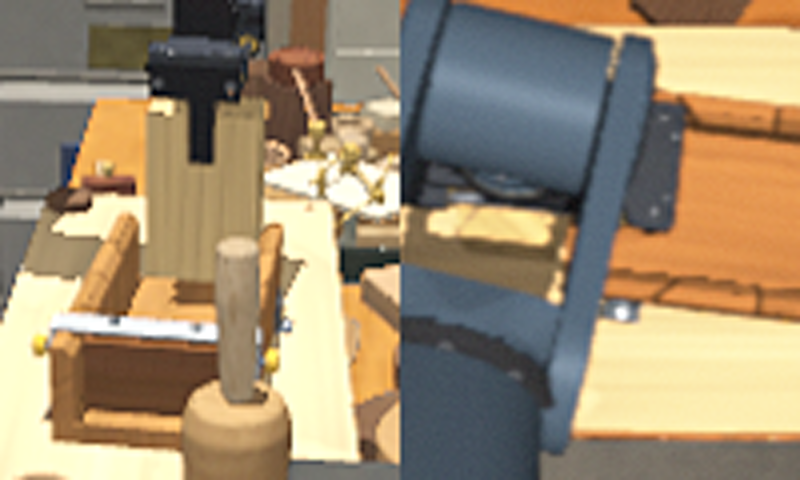

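The view shows the blank upright and gripped at the mouth: side crop edges x 150-263, top crop (490,225). I'll release, rise, retreat to the outer side and turn the tool 90° so the closed fingers give a wide pushing face.

Emit:
arm_command(delta_rot=[[0,0,0],[0,0,0],[0,0,0],[0,0,0],[0,0,0],[0,0,0],[0,0,0],[0,0,0],[0,0,0],[0,0,0]], delta_pos=[[0,0,0],[0,0,0],[0,0,0],[0,0,0],[0,0,0],[0,0,-0.02],[0,0,-0.05],[0,0,-0.09],[0,0,-0.115],[0,0,-0.115]], gripper=[-0.6,-1,-1,-1,-1,-1,-1,-1,-1,-1])

```text
time: 7.87
position: [0.5334, -0.0076, 0.3028]
tool_rot: [0.053, 0.999, -0.0, 0.006]
ft_force: [-0.0, 0.8, 0.2]
grip_width: 0.087
grip_force: 0.0
```

```bash
python3 - <<'E'
from h import *
o=status.get_obs();p=np.array(o["position"]);print(p,o["grip_width"],o["q"])
q=b2w([-.285,0,0]);plan(([*q[:2],.298],BY+np.pi/2),([*q[:2],.205],BY+np.pi/2))
E
```

```text
[ 0.5334 -0.0076  0.3028] 0.08695470143736947 [-0.2248  0.2733  1.5089  0.0016  1.348  -1.6907]
pos [0.0037, 0.1192, 0.0048] rot [0.52, 0.51, 90.0]
pos [0.0047, 0.1192, 0.0978] rot [0.52, 0.51, 90.0]
```

Emit:
arm_command(delta_rot=[[0,0,7],[0,0,14],[0,0,21],[0,0,28],[0,0,35],[0,0,42],[0,0,49],[0,0,56],[0,0,63],[0,0,70],[0,0,77],[0,0,84]], delta_pos=[[0,0.02,0],[0,0.05,0],[0,0.08,0],[0,0.11,0],[0,0.119,0],[0,0.119,0],[0,0.119,0],[0,0.119,0],[0,0.119,0],[0,0.119,0],[0,0.119,0],[0,0.119,0]], gripper=[-1,-1,0,0.5,1,1,1,1,1,1,1,1])

```text
time: 8.87
position: [0.5414, 0.1116, 0.2959]
tool_rot: [0.709, 0.705, -0.0, -0.002]
ft_force: [0.7, -0.1, 0.2]
grip_width: 0.0282
grip_force: 0.0
```

Emit:
arm_command(delta_rot=[[0,0,6],[0,0,6],[0,0,6],[0,0,6]], delta_pos=[[0,0,0],[0,0,0],[0,0,0],[0,0,0]], gripper=[1,1,1,1])

```text
time: 9.2
position: [0.5416, 0.1116, 0.2963]
tool_rot: [0.743, 0.67, -0.0, -0.001]
ft_force: [-0.2, -0.7, 0.6]
grip_width: 0.0038
grip_force: 0.0
```

```bash
python3 - <<'E'
from h import *
import cv2
o=status.get_obs();p=np.array(o["position"]);print(p,w2b(p),o["grip_width"],o["q"])
t=viewer.camera("top");c=viewer.camera("side")
cv2.imwrite("pics/c7.png",cv2.resize(np.vstack([t["pixels"][190:280,240:390],c["pixels"][165:260,205:355]]),None,fx=3.2,fy=3.2,interpolation=cv2.INTER_CUBIC))
cv2.imwrite("pics/t7.png",t["pixels"])
f=lambda P:np.round((proj(t,[b2w(q) for q in P])-[240,190])*3.2+1).tolist()
print("blank top pred",f([[-.1669+i*.0325,j*.048,.165] for i,j in((-1,-1),(-1,1),(1,1),(1,-1))]))
print("cheek mouth pred",f([[-.13,j,.078] for j in (-.071,-.053,.053,.071)]))
print("side blank", np.round((proj(c,[b2w([-.134,j,z]) for j in(-.048,.048) for z in (.02,.165)])-[205,165])*3.2+[1,289]).tolist(), "cheek",np.round((proj(c,[b2w([-.13,j,.078]) for j in (-.071,-.053,.053,.071)])-[205,165])*3.2+[1,289]).tolist())
q=b2w([-.285,0,0]);plan(([*q[:2],.205],BY+np.pi/2))
E
```

```text
[0.5416 0.1116 0.2963] [-0.2852 -0.0008  0.2013] 0.0038035680724611436 [-0.0001  0.3162  1.4635  0.0018  1.3642  0.1026]
blank top pred [[77.0, 156.0], [92.0, 34.0], [175.0, 43.0], [161.0, 166.0]]
cheek mouth pred [[160.0, 201.0], [163.0, 179.0], [177.0, 54.0], [179.0, 33.0]]
side blank [[132.0, 454.0], [132.0, 328.0], [219.0, 460.0], [223.0, 333.0]] cheek [[110.0, 405.0], [127.0, 406.0], [225.0, 412.0], [242.0, 414.0]]
pos [-0.0004, 0.0008, 0.0916] rot [-0.12, -0.09, 0.07]
```

View pics/c7.png

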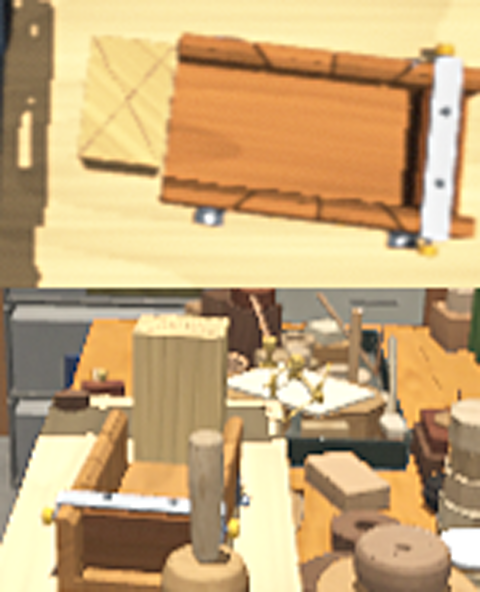

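Both views show the blank standing square and centred against the sole's end. The top corners at (93,36), (178,45), (160,166) and (80,157) match the prediction to within about 2 mm. I'll lower the fingers behind the outer face and push.

Emit:
arm_command(delta_rot=[[0,0,0],[0,0,0],[0,0,0],[0,0,0],[0,0,0],[0,0,0],[0,0,0],[0,0,0]], delta_pos=[[0,0,0.03],[0,0,0.06],[0,0,0.09],[0,0,0.109],[-0.03,0,0.109],[-0.06,0,0.109],[-0.068,0,0.109],[-0.068,0,0.109]], gripper=[1,1,1,1,1,1,1,1])

```text
time: 9.97
position: [0.5346, 0.0424, 0.1876]
tool_rot: [0.744, 0.668, -0.0, -0.001]
ft_force: [-0.7, -0.5, 0.0]
grip_width: 0.0005
grip_force: 0.0
```

Emit:
arm_command(delta_rot=[[0,0,0],[0,0,0],[0,0,0],[0,0,0],[0,0,0],[0,0,0],[0,0,0],[0,0,0]], delta_pos=[[-0.005,0,0],[-0.01,0,0],[-0.015,0,0],[-0.02,0,0],[-0.025,0,0],[-0.03,0,0],[-0.035,0,0],[-0.04,0,0]], gripper=[1,1,1,1,1,1,1,1])

```text
time: 10.63
position: [0.5302, 0.0038, 0.1876]
tool_rot: [0.743, 0.669, -0.0, -0.001]
ft_force: [0.0, 0.5, 0.9]
grip_width: 0.0005
grip_force: 0.4
```

```bash
python3 - <<'E'
from h import *
o=status.get_obs();p=np.array(o["position"]);print(p,w2b(p),BR.T@np.array(o["ft_force"]))
E
```

```text
[0.5302 0.0038 0.1876] [-0.1768 -0.0008  0.0926] [-0.5252 -0.0267  0.9378]
```

Emit:
arm_command(delta_rot=[[0,0,0],[0,0,0],[0,0,0],[0,0,0],[0,0,0],[0,0,0],[0,0,0],[0,0,0],[0,0,0],[0,0,0],[0,0,0],[0,0,0]], delta_pos=[[-0.004,0,0],[-0.008,0,0],[-0.012,0,0],[-0.016,0,0],[-0.02,0,0],[-0.024,0,0],[-0.028,0,0],[-0.032,0,0],[-0.036,0,0],[-0.036,0,0],[-0.036,0,0],[-0.036,0,0]], gripper=[1,1,1,1,1,1,1,1,1,1,1,1])

```text
time: 11.63
position: [0.5265, -0.0314, 0.1876]
tool_rot: [0.743, 0.669, 0.0, -0.001]
ft_force: [-0.7, -0.2, -0.1]
grip_width: 0.0004
grip_force: 0.0
```

```bash
python3 - <<'E'
from h import *
import cv2
o=status.get_obs();p=np.array(o["position"]);print(p,w2b(p),BR.T@np.array(o["ft_force"]))
t=viewer.camera("top");c=viewer.camera("side")
cv2.imwrite("pics/c8.png",cv2.resize(np.vstack([t["pixels"][190:280,240:390],c["pixels"][165:260,205:355]]),None,fx=3.2,fy=3.2,interpolation=cv2.INTER_CUBIC))
print("side pred top end if flat",np.round((proj(c,[b2w([.017,j,z]) for j in(-.048,.048) for z in (.018,.083)])-[205,165])*3.2+[1,289]).tolist())
E
```

```text
[ 0.5265 -0.0314  0.1876] [-0.1414 -0.0008  0.0926] [ 0.3088 -0.6374 -0.077 ]
side pred top end if flat [[105.0, 518.0], [105.0, 458.0], [202.0, 525.0], [204.0, 464.0]]
```

View pics/c8.png

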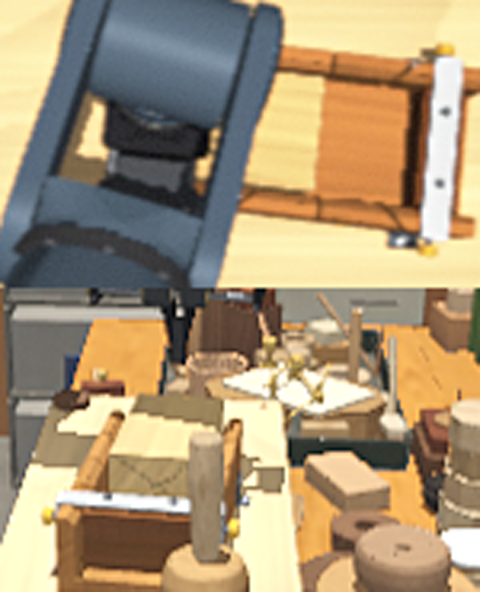

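The blank lies flat in the channel: leading edge at x≈318 in the top crop, top end face seen between the cheeks in the side crop. I'll back off, lower the fingers behind the foot and slide it.

Emit:
arm_command(delta_rot=[[0,0,0],[0,0,0],[0,0,0],[0,0,0],[0,0,0],[0,0,0],[0,0,0],[0,0,0],[0,0,0],[0,0,0]], delta_pos=[[0.03,0,0],[0.06,0,0],[0.08,0,0],[0.08,0,0],[0.08,0,0.035],[0.08,0,0.07],[0.08,0,0.09],[0.08,0,0.1],[0.08,0,0.1],[0.08,0,0.1]], gripper=[1,1,1,1,1,1,1,1,1,1])

```text
time: 12.57
position: [0.5352, 0.0479, 0.0879]
tool_rot: [0.743, 0.669, 0.0, -0.001]
ft_force: [-0.2, -0.1, 0.6]
grip_width: 0.0006
grip_force: 0.0
```

```bash
python3 - <<'E'
from h import *
import cv2
o=status.get_obs();p=np.array(o["position"]);print(p,w2b(p),BR.T@np.array(o["ft_force"]))
t=viewer.camera("top")
g=t["pixels"].astype(int)
# edges along channel centreline at blank's top height (z .083): leading edge; and at strap
for y in (-.02,0,.02):
    xs=np.arange(-.19,.1,.004); uv=proj(t,[b2w([x,y,.083]) for x in xs]).round().astype(int)
    print([f"{x*1000:.0f}:{g[v,u,0]}" for x,(u,v) in zip(xs,uv)])
E
```

```text
[0.5352 0.0479 0.0879] [-0.2212 -0.0004 -0.0071] [ 0.0842 -0.1926  0.5955]
['-190:110', '-186:111', '-182:111', '-178:110', '-174:81', '-170:127', '-166:142', '-162:140', '-158:140', '-154:135', '-150:140', '-146:141', '-142:141', '-138:143', '-134:140', '-130:141', '-126:138', '-122:143', '-118:141', '-114:137', '-110:140', '-106:141', '-102:144', '-98:142', '-94:144', '-90:145', '-86:142', '-82:143', '-78:144', '-74:143', '-70:141', '-66:143', '-62:141', '-58:141', '-54:140', '-50:144', '-46:142', '-42:139', '-38:141', '-34:140', '-30:142', '-26:141', '-22:142', '-18:140', '-14:140', '-10:140', '-6:129', '-2:78', '2:74', '6:77', '10:77', '14:76', '18:80', '22:74', '26:79', '30:76', '34:80', '38:81', '42:77', '46:79', '50:76', '54:78', '58:76', '62:77', '66:45', '70:27', '74:15', '78:29', '82:104', '86:212', '90:245', '94:243', '98:241']
['-190:111', '-186:110', '-182:110', '-178:110', '-174:106', '-170:83', '-166:72', '-162:135', '-158:149', '-154:148', '-150:146', '-146:148', '-142:151', '-138:151', '-134:151', '-130:147', '-126:149', '-122:150', '-118:148', '-114:151', '-110:146'
[... 598 characters left out ...]
-166:70', '-162:130', '-158:151', '-154:148', '-150:148', '-146:149', '-142:152', '-138:150', '-134:150', '-130:150', '-126:151', '-122:151', '-118:148', '-114:149', '-110:147', '-106:149', '-102:148', '-98:150', '-94:149', '-90:151', '-86:147', '-82:149', '-78:145', '-74:146', '-70:150', '-66:148', '-62:150', '-58:145', '-54:149', '-50:146', '-46:148', '-42:149', '-38:152', '-34:145', '-30:145', '-26:149', '-22:151', '-18:148', '-14:151', '-10:152', '-6:113', '-2:83', '2:77', '6:81', '10:81', '14:82', '18:82', '22:78', '26:81', '30:79', '34:79', '38:75', '42:80', '46:80', '50:81', '54:81', '58:79', '62:83', '66:52', '70:26', '74:22', '78:28', '82:52', '86:134', '90:246', '94:244', '98:242']
```

Emit:
arm_command(delta_rot=[[0,0,0],[0,0,0],[0,0,0],[0,0,0],[0,0,0],[0,0,0],[0,0,0],[0,0,0],[0,0,0],[0,0,0],[0,0,0],[0,0,0]], delta_pos=[[-0.015,0,0],[-0.03,0,0],[-0.038,0,0],[-0.043,0,0],[-0.048,0,0],[-0.053,0,0],[-0.058,0,0],[-0.063,0,0],[-0.068,0,0],[-0.073,0,0],[-0.078,0,0],[-0.083,0,0]], gripper=[1,1,1,1,1,1,1,1,1,1,1,1])

```text
time: 13.62
position: [0.5275, -0.0323, 0.0894]
tool_rot: [0.744, 0.668, 0.002, -0.001]
ft_force: [0.9, 6.9, 5.1]
grip_width: 0.0004
grip_force: 4.0
```

Emit:
arm_command(delta_rot=[[0,0,0],[0,0,0],[0,0,0],[0,0,0],[0,0,0],[0,0,0]], delta_pos=[[-0.005,0,0],[-0.01,0,0],[-0.015,0,0],[-0.02,0,0],[-0.025,0,0],[-0.03,0,0]], gripper=[1,1,1,1,1,1])

```text
time: 14.12
position: [0.5242, -0.062, 0.0894]
tool_rot: [0.744, 0.668, 0.002, -0.001]
ft_force: [1.2, 7.4, 6.5]
grip_width: 0.0005
grip_force: 4.2
```

```bash
python3 - <<'E'
from h import *
o=status.get_obs();p=np.array(o["position"]);print(p,w2b(p),BR.T@np.array(o["ft_force"]))
t=viewer.camera("top");g=t["pixels"].astype(int)
for y in (-.03,0,.03):
    xs=np.arange(-.06,.1,.004); uv=proj(t,[b2w([x,y,.083]) for x in xs]).round().astype(int)
    print(" ".join(f"{x*1000:.0f}:{g[v,u,0]}" for x,(u,v) in zip(xs,uv)))
E
```

```text
[ 0.5242 -0.062   0.0894] [-0.1107  0.0002 -0.0056] [-7.5006  0.4108  6.4654]
-60:95 -56:60 -52:54 -48:91 -44:113 -40:111 -36:110 -32:107 -28:124 -24:138 -20:148 -16:147 -12:147 -8:146 -4:143 0:145 4:146 8:143 12:143 16:140 20:144 24:141 28:142 32:143 36:138 40:141 44:141 48:142 52:141 56:140 60:146 64:123 68:31 72:18 76:25 80:38 84:132 88:249 92:221 96:112
-60:122 -56:124 -52:82 -48:54 -44:92 -40:107 -36:115 -32:113 -28:110 -24:114 -20:150 -16:151 -12:151 -8:150 -4:148 0:151 4:148 8:147 12:148 16:147 20:149 24:151 28:145 32:148 36:146 40:147 44:145 48:150 52:147 56:146 60:154 64:161 68:44 72:17 76:28 80:40 84:129 88:241 92:244 96:242
-60:163 -56:164 -52:161 -48:145 -44:99 -40:90 -36:110 -32:112 -28:112 -24:110 -20:106 -16:121 -12:141 -8:145 -4:140 0:143 4:142 8:142 12:141 16:143 20:141 24:143 28:143 32:146 36:142 40:140 44:137 48:140 52:145 56:141 60:143 64:133 68:40 72:18 76:32 80:42 84:126 88:238 92:197 96:143
```

The leading edge is at about 66 mm, so roughly 13 mm remain. I'll creep.

Emit:
arm_command(delta_rot=[[0,0,0],[0,0,0],[0,0,0],[0,0,0],[0,0,0]], delta_pos=[[-0.002,0,0],[-0.004,0,0],[-0.006,0,0],[-0.008,0,0],[-0.01,0,0]], gripper=[1,1,1,1,1])

```text
time: 14.58
position: [0.523, -0.0719, 0.0894]
tool_rot: [0.744, 0.669, 0.002, -0.001]
ft_force: [0.3, 8.0, 6.3]
grip_width: 0.0005
grip_force: 4.1
```

Emit:
arm_command(delta_rot=[[0,0,0],[0,0,0]], delta_pos=[[-0.001,0,0],[-0.002,0,0]], gripper=[1,1])

```text
time: 14.75
position: [0.5228, -0.0738, 0.0893]
tool_rot: [0.744, 0.668, 0.002, -0.001]
ft_force: [1.0, 8.7, 6.9]
grip_width: 0.0002
grip_force: 4.1
```

Emit:
arm_command(delta_rot=[[0,0,0],[0,0,0]], delta_pos=[[-0.001,0,0],[-0.002,0,0]], gripper=[1,1])

```text
time: 14.92
position: [0.5226, -0.0758, 0.0894]
tool_rot: [0.744, 0.669, 0.002, -0.001]
ft_force: [1.1, 8.5, 6.0]
grip_width: 0.0004
grip_force: 4.2
```

Emit:
arm_command(delta_rot=[[0,0,0],[0,0,0]], delta_pos=[[-0.001,0,0],[-0.002,0,0]], gripper=[1,1])

```text
time: 15.08
position: [0.5225, -0.0762, 0.0894]
tool_rot: [0.744, 0.668, 0.003, -0.002]
ft_force: [2.4, 15.8, 7.6]
grip_width: 0.0004
grip_force: 8.2
```

Emit:
arm_command(delta_rot=[[0,0,0],[0,0,0]], delta_pos=[[-0.001,0,0],[-0.002,0,0]], gripper=[1,1])

```text
time: 15.25
position: [0.5226, -0.0761, 0.0894]
tool_rot: [0.745, 0.668, 0.005, -0.003]
ft_force: [4.9, 23.9, 8.9]
grip_width: 0.0008
grip_force: 11.7
```

```bash
python3 - <<'E'
from h import *
o=status.get_obs();p=np.array(o["position"]);print(p,w2b(p),BR.T@np.array(o["ft_force"]))
t=viewer.camera("top");g=t["pixels"].astype(int)
for y in (-.03,0,.03):
    xs=np.arange(.056,.1,.002); uv=proj(t,[b2w([x,y,.083]) for x in xs]).round().astype(int)
    print(" ".join(f"{x*1000:.0f}:{g[v,u,0]}" for x,(u,v) in zip(xs,uv)))
E
```

```text
[ 0.5226 -0.0761  0.0894] [-0.0966  0.0001 -0.0056] [-24.2992   2.3948   8.8792]
56:142 58:141 60:141 62:141 64:143 66:144 68:142 70:144 72:148 74:148 76:138 78:97 80:47 82:47 84:123 86:243 88:249 90:249 92:222 94:150 96:113 98:113
56:146 58:147 60:142 62:145 64:145 66:144 68:145 70:151 72:151 74:150 76:148 78:101 80:101 82:46 84:120 86:241 88:241 90:249 92:245 94:242 96:242 98:241
56:143 58:141 60:144 62:139 64:139 66:139 68:136 70:139 72:139 74:148 76:138 78:94 80:94 82:43 84:120 86:238 88:238 90:244 92:198 94:140 96:142 98:128
```

The force has risen to 24 N with no further motion, and the leading edge is square at the stop. I'll back off gently and rise clear.

Emit:
arm_command(delta_rot=[[0,0,0],[0,0,0],[0,0,0],[0,0,0],[0,0,0],[0,0,0],[0,0,0],[0,0,0],[0,0,0],[0,0,0],[0,0,0],[0,0,0]], delta_pos=[[0.002,0,0],[0.004,0,0],[0.008,0,0],[0.02,0,0],[0.05,0,0],[0.09,0,0],[0.12,0,-0.02],[0.12,0,-0.06],[0.12,0,-0.1],[0.12,0,-0.14],[0.12,0,-0.15],[0.12,0,-0.15]], gripper=[1,1,1,1,1,1,1,1,1,1,1,1])

```text
time: 16.3
position: [0.5365, 0.0373, 0.2416]
tool_rot: [0.743, 0.669, 0.003, 0.002]
ft_force: [-0.4, -0.7, 0.7]
grip_width: 0.0006
grip_force: 0.0
```

Emit:
arm_command(delta_rot=[[0,0,0],[0,0,0],[0,0,0]], delta_pos=[[0,0,0],[0,0,0],[0,0,0]], gripper=[1,1,1])

```text
time: 16.55
position: [0.532, 0.0373, 0.2353]
tool_rot: [0.743, 0.669, -0.002, -0.003]
ft_force: [0.3, 0.3, 0.2]
grip_width: 0.0004
grip_force: 0.0
```

```bash
python3 - <<'E'
from h import *
import cv2
o=status.get_obs();p=np.array(o["position"]);print(p,w2b(p),o["ft_force"])
t=viewer.camera("top");g=t["pixels"].astype(int);c=viewer.camera("side")
cv2.imwrite("pics/c9.png",cv2.resize(np.vstack([t["pixels"][190:280,240:390],c["pixels"][165:260,205:355]]),None,fx=3.2,fy=3.2,interpolation=cv2.INTER_CUBIC))
for y in (-.03,0,.03):
    xs=np.arange(.064,.1,.002); uv=proj(t,[b2w([x,y,.083]) for x in xs]).round().astype(int)
    print(" ".join(f"{x*1000:.0f}:{g[v,u,0]}" for x,(u,v) in zip(xs,uv)))
E
```

```text
[0.532  0.0373 0.2353] [-0.2103 -0.0024  0.1403] [0.3212 0.3274 0.2303]
64:141 66:142 68:140 70:144 72:144 74:144 76:140 78:93 80:43 82:43 84:126 86:243 88:249 90:249 92:222 94:151 96:114 98:114
64:143 66:144 68:143 70:145 72:145 74:150 76:145 78:98 80:98 82:44 84:121 86:238 88:238 90:249 92:244 94:241 96:241 98:240
64:138 66:139 68:138 70:140 72:140 74:143 76:141 78:92 80:92 82:42 84:119 86:238 88:238 90:242 92:195 94:139 96:142 98:126
```

View pics/c9.png

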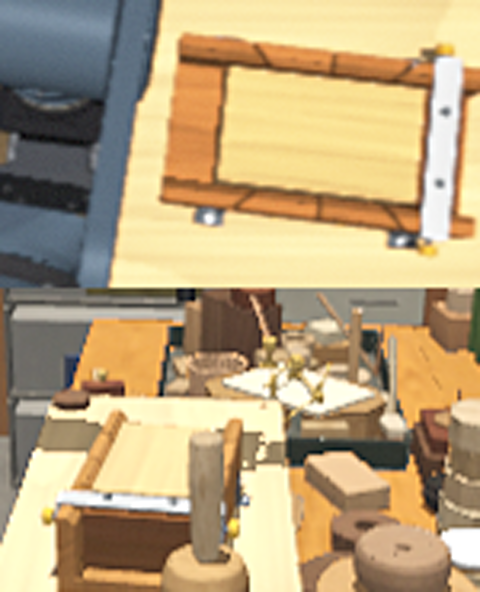

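The blank lies flat and square, centred in the channel (top crop x 220-425), with its end at the stop. The arm is clear, so I'm handing in.

```bash
python3 -c "
from rig import robot
print(robot.hand_in())"
```

```text
the job is handed in; nothing more can be done
None
```

The blank was stood square at the mouth, tipped over the sole's end and slid flat along the channel until it was hard against the length stop; the arm is clear and the job is handed in at about 17 s of the 50 s allowed (the hand-in gave no verdict).

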